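# Open the shaker's retaining gate and hold it wide

## Robot

A 7-joint arm with a two-finger parallel gripper is mounted at the origin on the work surface. World frame = base frame: x ahead of the robot, y to its left, z up, the work surface at z = 0. Lengths are in m, angles in rad, forces in N, time in s.
With the tool pointing down it reaches from about 0.425 to 0.925 m from the base axis. Payload 6.8 kg.
Tool frame: the origin (TCP) lies between the finger pads, 19 mm behind the fingertips; this is the grasp point; z points along the fingers, y is the line along which they close (so a half turn about z gives the same grasp; the last joint's range is limited). The gripper opens to 85 mm and grips with 20 to 120 N. Pads are 22 mm wide; open, the fingers measure 114 mm over their backs; the gripper's body (76 mm by 85 mm) begins 54 mm behind the grasp point. The pads swing forward as they close: fully open they stand 13 mm farther back than shut.
Start: joints at [-1.217, 0.477, 0.022, 1.555, -0.011, 1.109, -0.083], TCP at [0.301, 0.604, 0.25] pointing down, gripper open.
Joint ranges: [-2.96, 2.96], [-0.34, 2.1], [-1.41, 1.46], [0.24, 2.44], [-1.37, 4.51], [0.17, 1.92], [-2.96, 2.96]. Speed limits (rad/s): [2.39, 2.39, 3.14, 3.14, 3.14, 3.14, 3.14].

## Interface

Orientations are given as a rotation vector (axis times angle).
In Python, from bench import r gives the robot as it stands. The module is installed in compiled form; this text tells all that it offers.
- The arm moves only by the tool step_arm, never from a script. Its argument "moves" is a list of rows, each an object of numbers: "rx", "ry", "rz": the turn, a rotation vector about the tool's x, y, z in degrees; "dx", "dy", "dz": the shift along the tool's x, y, z in mm; "gripper": the opening, from -1 (shut) to 1 (fully open). In form: [{"rx": .., "ry": .., "rz": .., "dx": .., "dy": .., "dz": .., "gripper": ..}, ...]. A call has 1 to 20 rows; each row shifts and turns the commanded pose from where the row before left it, along the tool's axes as they then stand; what a row does not reach is not made up. A row lasts 1/8 s, in which the tool goes at most 62.5 mm and 10.7 degrees, less where a joint would pass 70% of its speed; a pose out of reach is approached as far as the arm can. A call is refused whole if a number of a shift passes 62.5 or a number of a turn 10.7, either way. A call with a gripper value outside its range is refused whole. The fingers move at their own pace and stop on an object; "grip_force" is the grip in N (left out, the last holds). Time passes only in rows, so rows that do not move let the fingers close. It gives the time, the measured TCP pose, the force, the opening and the grip force at its end, in the units of the state.
- r.get_obs(): the state, without advancing time (a new reading comes with each control period).
- r.grab_frame(name): name is "scene" or "top" or "wrist"; returns the picture (420x560x3 uint8, blue, green, red); there is no depth.
- r.camera_info(name): a dict with "mtx" (3x3 intrinsics, pixels), "rvec" (rotation vector, rad) and "tvec" (3), from world to camera coordinates, as OpenCV has them. Camera axes: x right, y down, z forward; pixel columns grow to the right and rows downward; lengths in m; the calibration is good to about 2 mm. A picture is of the moment at which its call begins: read the wrist's pose just before it. camera_info takes no time and is no camera call; for the wrist camera it gives the pose at the moment of the call.
- r.hand_in(): hands the job in; it is judged then, once.
The state is a dict: "clock": time; "joints": joint angles; "qvel": joint speeds; "tau": joint torques, N m; "tcp_pos": TCP position; "orientation": TCP orientation; "contact_force": force on the tool from outside, world axes, zero at the start; "moment": the same for the moment, N m; "grip_width": finger opening in m; "gripper_force": force on a finger pad.
Only numpy, scipy, OpenCV 4.12 (cv2) and the standard library are available. Lean on these libraries where they do the work, as an engineer would, in place of code of your own. Each camera call takes 0.05 s, during which the arm holds its last target. There are 200 camera calls.

## Task

The orbital shaker has stopped and its sample bottles have to come out. First squeeze the orange safety bolt open, then squeeze the blue spring catch and, with it drawn, swing the gate out past its detent and hold it wide open, close to its stop. The gate springs back when let go, so finish still holding it there with the gripper, and leave the sample bottles and the wash bottle undisturbed.

Things in the scene. Friction and masses are not known exactly. Their poses are not given: they have to be found in the camera images.
- shaker: White benchtop orbital shaker, fixed on the bench, 300 mm deep (x), 360 mm wide (y), front facing -x (the robot), turned by some yaw. Origin: centre of its underside. Its plate, 115 mm up, is ringed by a white wire rail 200 mm high. The rail's front lies at x = -0.140: gate hinge at y = 0.160, gate to y = -0.062, latch channel to y = -0.087, fixed bar with safety bolt to y = -0.168.
- safety (a joint): Orange safety bolt, m: 0 = shot into the gate's keeper (starts within 3 mm of it), 0.014 = drawn to its end stop; frees the gate from 0.011. Slides along the shaker's -y, about 3.5 N friction, stays where left. An upright tab 24 x 10 mm, top 252 mm above the bench, pinched towards the white fixed finger post of like size beyond it: 52 mm over both outer faces when shot, 38 mm when drawn.
- safety_grip (a point): Fixed point for the TCP, tool down, fingers closing along y, to squeeze the safety bolt. Midway between the outer faces of post (19 mm off, -y side) and drawn orange tab (19 mm off, +y side; 33 mm off while shot), 12 mm below their tops, 240 mm above the bench. Axes as the shaker's. Highest thing near under the fingertips: bolt saddle, 26 mm below this point.
- catch (a joint): Blue spring catch on the gate, m: 0 = latched (spring 4 N), 0.014 = squeezed to its end stop (10 N); frees the gate from 0.011, springs back when let go. An upright blue tab 24 x 10 mm, top 252 mm above the bench, slides on the gate's top bar towards the hinge, squeezed against a white finger post of like size fixed on that bar: 52 mm over both outer faces latched, 38 mm squeezed.
- catch_grip (a point): Point on the gate, swings with it: place for the TCP, tool down, fingers closing along y, to squeeze the spring catch. Midway between the outer faces of white post (19 mm off, +y, hinge side) and squeezed blue tab (19 mm off, -y side; 33 mm off while latched), 12 mm below their tops, 240 mm above the bench, 40 mm above the gate's bar, 159 mm from the hinge axis. Axes turn with the gate.
- gate_hinge (a point): Point on the gate's upright hinge axis, 200 mm above the bench, at the gate's left end as the robot sees it. Axes turn with the gate: -y points along it to its free end, 222 mm away. By the hinge a ball plunger makes the detent: two bumps, at about 0.35 and 0.67 rad of gate angle, each needing about 5 N more at the catch; past it from 0.9 rad.
- gate (a joint): Angle of the white wire gate, rad: 0 = shut, grows as its free end swings out to the front, towards the robot (clockwise from above; the catch must be squeezed to leave 0), 1.4 = stop. A damped spring pulls it shut: 0.15 N m when shut to 0.5 N m at the stop, or 1 to 3 N at the catch; let go when wide, it springs back against the detent at about 0.77. Wide open means over 1.15.
- sample0: Loose soil sample bottle, brown plastic body with cream screw cap and white label, 54 mm across, 105 mm tall, 0.16 kg, standing on the carrier plate inside the retaining rail, ahead of a fixed rear row of four like it; origin at the centre of its underside. Leave it alone.
- sample1: Loose soil sample bottle, brown plastic body with cream screw cap and white label, 54 mm across, 105 mm tall, 0.16 kg, standing on the carrier plate inside the retaining rail, ahead of a fixed rear row of four like it; origin at the centre of its underside. Leave it alone.
- sample2: Loose soil sample bottle, brown plastic body with cream screw cap and white label, 54 mm across, 105 mm tall, 0.16 kg, standing on the carrier plate inside the retaining rail, ahead of a fixed rear row of four like it; origin at the centre of its underside. Leave it alone.
- wash_bottle: Loose white wash bottle with blue cap and a bent spout, 68 mm across, 156 mm tall to the cap top, spout tip at 188 mm, 0.35 kg, standing on the bench left of the shaker; origin at the centre of its underside. Leave it alone.

How it is judged:
On the way, in this order (a step that is already met when the one before it is completed fails the run):
1. the orange safety bolt is drawn, by at least 11 of its 14 mm, with the gate still shut (value of joint safety above 0.011 m and value of joint gate below 0.06 rad), for 0.2 s.
2. with the safety bolt still drawn, the blue spring catch is squeezed by at least 11 of its 14 mm before the gate has swung to its detent (value of joint each of safety, catch above 0.011 m and value of joint gate below 0.3 rad and contact force between the fingers and catch above 1 N), for 0.1 s.
3. the gate is swung past its detent (over 0.9 rad) (value of joint gate above 0.9 rad), for 0.1 s.
At the end, for the whole second after the job is handed in: The gate stands wide open (over 1.15 rad of its 1.4), still (under 0.1 rad/s), held there by the gripper's fingers (over 1 N of contact with the gate or its catch); the safety bolt is still drawn (over 11 mm); sample bottles and wash bottle stand upright within 20 mm of where they were (value of joint gate above 1.15 rad and velocity of joint gate between -0.1 and 0.1 rad/s and contact force between the fingers and gate above 1 N and value of joint safety above 0.011 m and distance of each of sample0, sample1, sample2, wash_bottle from where it was at the start of the episode below 0.02 m and angle between each of sample0, sample1, sample2, wash_bottle's own z axis and vertical below 0.2 rad); the arm keeps its last pose, push and grip.
It fails at once if sample0 is knocked over or pushed away (tilted over 0.35 rad or moved over 30 mm) (distance of sample0 from where it was at the start of the episode above 0.03 m or angle between sample0's own z axis and vertical above 0.35 rad).
It fails at once if sample1 is knocked over or pushed away (tilted over 0.35 rad or moved over 30 mm) (distance of sample1 from where it was at the start of the episode above 0.03 m or angle between sample1's own z axis and vertical above 0.35 rad).
It fails at once if sample2 is knocked over or pushed away (tilted over 0.35 rad or moved over 30 mm) (distance of sample2 from where it was at the start of the episode above 0.03 m or angle between sample2's own z axis and vertical above 0.35 rad).
It fails at once if wash bottle is knocked over or pushed away (tilted over 0.35 rad or moved over 30 mm) (distance of wash_bottle from where it was at the start of the episode above 0.03 m or angle between wash_bottle's own z axis and vertical above 0.35 rad).
It also fails if it takes over 45 s, if anything falls off the work surface, if the arm or the gripper's body presses on something with over 40 N, if the wrist force passes 120 N, or if a joint passes its speed limit or range.

## Working session

There is one attempt and no reset: what is moved stays moved. The work goes in short steps, Python scripts to look and compute and a tool call to move; the robot and the scene stay as the last step left them, time stands still between calls to the robot, and variables do not carry over. Pictures are saved under pics/ and viewed, at most 10 in all, crops included, and the job is handed in when it is done.

Besides the shell and the picture viewer there is one more tool, called as name(argument=value, ...) on one line, values as JSON. step_arm: Moves the arm, as the interface text tells. Its arguments: {"type":"object","properties":{"moves":{"type":"array","items":{"type":"object","properties":{"rx":{"type":"number"},"ry":{"type":"number"},"rz":{"type":"number"},"dx":{"type":"number"},"dy":{"type":"number"},"dz":{"type":"number"},"gripper":{"type":"number"}}}},"grip_force":{"type":"number"}},"required":["moves"]}

```bash
mkdir -p pics; python3 - <<'E'
from bench import r
import cv2
for n in("scene","top"):
    f=r.grab_frame(n);cv2.imwrite(f"pics/{n}0.png",cv2.resize(f,(784,588)))
    c=r.camera_info(n);print(n,{k:c[k].tolist() if hasattr(c[k],'tolist') else c[k] for k in c})
o=r.get_obs();print(o)
E
```

```text
scene {'mtx': [[529.9263134067028, 0.0, 279.65567412782565], [0.0, 529.9263134067028, 212.54674038614894], [0.0, 0.0, 1.0]], 'rvec': [2.2836312462134267, -0.014521265200321114, -0.013372751118434148], 'tvec': [-0.6218640801870019, 0.23882156266137272, 1.194459293026377]}
top {'mtx': [[381.27390178600194, 0.0, 273.91658907803577], [0.0, 381.27390178600194, 211.48052774368693], [0.0, 0.0, 1.0]], 'rvec': [2.126247036278871, -2.0948858302135984, 0.22245261369789865], 'tvec': [0.1311727297315578, 0.6787852218779867, 0.9650745856847218]}
{'clock': 0.1, 'joints': array([-1.21709389,  0.47773844,  0.02234546,  1.55632381, -0.01151984,
        1.10932615, -0.08310135]), 'qvel': array([-2.97598576e-04, -1.31890565e-03,  8.94942012e-05, -3.04627412e-03,
        1.38405196e-03,  2.13292434e-03, -1.71667195e-03]), 'tau': array([ 5.04709227e-03, -5.97754955e+01,  1.61373485e+00, -2.81953830e+01,
        1.27875686e-02,  5.03075935e-03,  4.62387078e-06]), 'tcp_pos': array([0.30053649, 0.60384575, 0.24912104]), 'orientation': array([-7.18893336e-01, -3.05794730e+00,  2.58279576e-03]), 'contact_force': array([-0.12782169, -0.19855635, -0.01810057]), 'moment': array([ 0.03374545,  0.01856105, -0.01040999]), 'gripper_force': 0.0, 'grip_width': 0.08552116532961418}
```

View pics/top0.png

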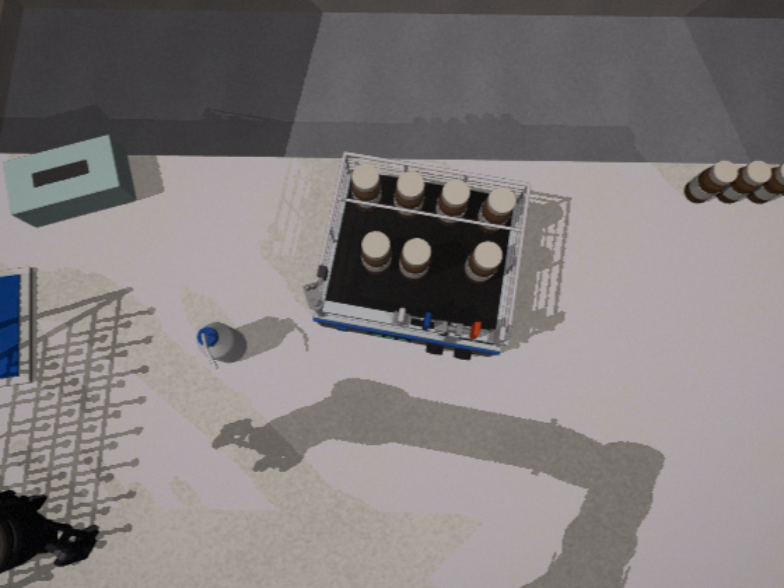

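View pics/scene0.png

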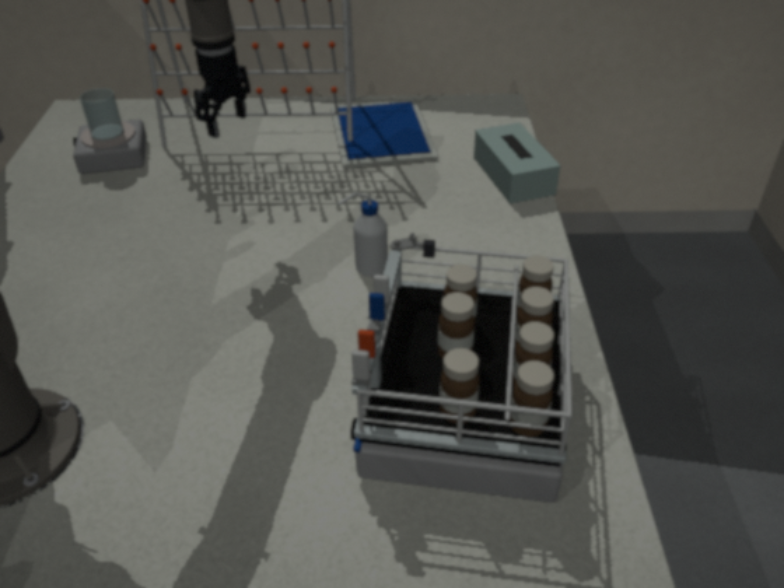

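The top view shows the post, blue tab, orange tab and post at about (402,314), (427,320), (477,330) and (503,335). In the scene view they are at about (381,284), (377,306), (367,343) and (361,367). I'll enlarge both for accurate readings.

```bash
python3 - <<'E'
import cv2,numpy as np
from bench import r
a=r.grab_frame("top")[205:265,215:375]; b=r.grab_frame("scene")[160:340,240:420]
cv2.imwrite("pics/c1.png",cv2.resize(a,(800,300),interpolation=cv2.INTER_CUBIC))
b=b[15:125,0:150]
cv2.imwrite("pics/c2.png",cv2.resize(b,(750,550),interpolation=cv2.INTER_CUBIC))
E
```

```text
(no output)
```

View pics/c1.png

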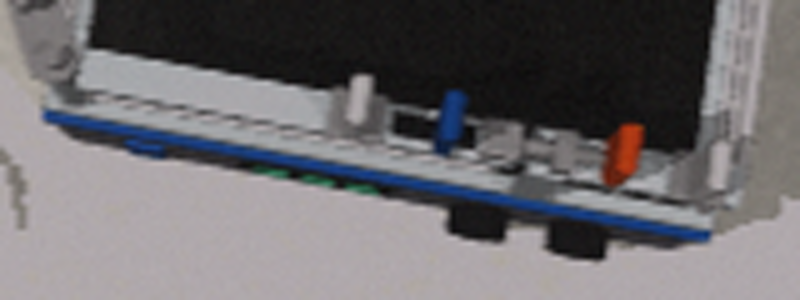

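View pics/c2.png

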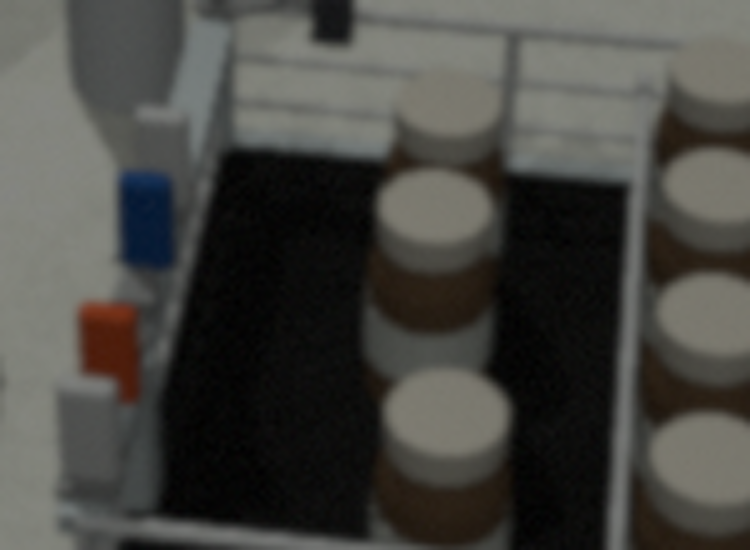

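In the top crop, the post is at (363,98), blue at (452,120), orange at (625,152) and the second post at (718,165). In the scene crop, the top far edges are at (162,107), (146,172), (109,304) and (88,379). I'll fit the shaker pose to these and overlay it.

```bash
cat > h.py <<'E'
import cv2,numpy as np
from bench import r
def cam(n):
    c=r.camera_info(n);return [np.array(c[k],float) for k in("rvec","tvec","mtx")]
def proj(c,P): return cv2.projectPoints(np.array(P,float).reshape(-1,3),c[0],c[1],c[2],None)[0].reshape(-1,2)
def W(p,L):
    L=np.array(L,float).reshape(-1,3);c,s=np.cos(p[2]),np.sin(p[2])
    return np.c_[p[0]+c*L[:,0]-s*L[:,1],p[1]+s*L[:,0]+c*L[:,1],L[:,2]]
E
python3 - <<'E'
from h import *
from scipy.optimize import least_squares
S,T=cam("scene"),cam("top")
for c in(S,T): print("cam",-cv2.Rodrigues(c[0])[0].T@c[1])
sc=np.array([[162,107],[146,172],[109,304],[88,379]])/5+[240,175]
# extra: rail/shaker body front-lower blue trim ignored
def locs(ys): return np.array([.015,-.027,ys+.028,ys-.014])
tp=np.array([[363,98],[452,120],[625,152],[718,165]])/5+[215,205]
def res(p):
    y=locs(p[3]);
    a=proj(S,W(p,np.c_[np.full(4,-.14),y+.005,np.full(4,.252)]))-sc
    b=proj(T,W(p,np.c_[np.full(4,-.14),y,np.full(4,.235)]))-tp
    b[:,1]*=.3
    return np.r_[a.ravel(),b.ravel()]
s=least_squares(res,[.75,0,-.15,-.128],loss='soft_l1');print(s.x,np.round(s.fun.reshape(-1,2),2))
p=s.x
for n,c in(("top",T),("scene",S)):
    k=5;im=cv2.resize(r.grab_frame(n),None,fx=k,fy=k,interpolation=cv2.INTER_CUBIC)
    for y in locs(p[3]):
        B=[[-.14+dx,y+dy,z] for dx in(-.012,.012) for dy in(-.005,.005) for z in(.215,.252)]
        h=cv2.convexHull(np.int32((proj(c,W(p,B))+.5)*k));cv2.polylines(im,[h],True,(0,255,0),1)
    for q in ([-.14,.16,.2],[-.14,-.168,.2],[-.15,.18,.0],[-.15,-.18,0],[.15,-.18,0],[.14,-.168,.2],[.14,.168,.2]):
        cv2.circle(im,tuple(int(v) for v in (proj(c,W(p,[q]))[0]+.5)*k),4,(0,0,255),-1)
    u=im[105*k:275*k,205*k:385*k] if n=="top" else im[165*k:355*k,235*k:415*k]
    cv2.imwrite(f"pics/o_{n}.png",cv2.resize(u,(400,int(400*u.shape[0]/u.shape[1]))) if 0 else u)
t=cv2.imread("pics/o_top.png");s=cv2.imread("pics/o_scene.png")
cv2.imwrite("pics/o.png",np.hstack([cv2.resize(v,(400,400)) for v in(t,s)]))
E
```

```text
cam [ 0.63118005 -0.75119603  0.95278536]
cam [0.46062232 0.13958506 1.08520399]
[ 0.74603264  0.0707118  -0.16838904 -0.13389288] [[ 0.15 -0.71]
 [-0.18 -0.88]
 [ 0.   -1.06]
 [ 0.01 -0.83]
 [ 0.26  0.19]
 [ 0.77 -0.12]
 [ 0.74 -0.15]
 [ 0.63  0.08]]
```

View pics/o.png

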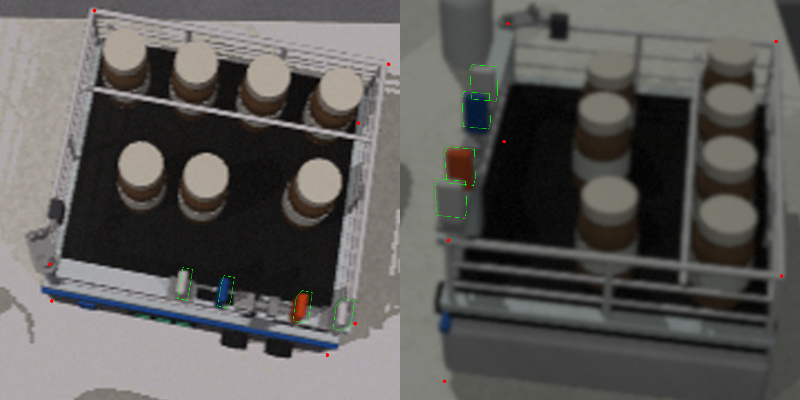

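```bash
cat >> h.py <<'E'
from scipy.spatial.transform import Rotation as Ro
p0=[0.746,0.0707,-0.1684]; YS=-.134
def rel(pos,yaw):
    "needed tool-frame shift (mm) and rz (deg) to TCP pos with tool y at shaker-y yaw"
    o=r.get_obs();R=Ro.from_rotvec(o["orientation"]).as_matrix()
    yd=np.array([-np.sin(yaw),np.cos(yaw),0]);xd=np.cross(yd,[0,0,-1.])
    D=np.c_[xd,yd,[0,0,-1]]
    print("tcp",o["tcp_pos"].round(4),"rotvec needed (tool,deg)",np.degrees(Ro.from_matrix(R.T@D).as_rotvec()).round(2),"shift tool mm",(R.T@(np.array(pos)-o["tcp_pos"])*1000).round(1))
E
python3 - <<'E'
from h import *
print(W(p0,[[-.14,YS,.24],[-.14,.001,.24],[-.14,.16,.2]]))
g=W(p0,[[-.14,YS,.34]])[0];rel(g,p0[2])
# wash bottle: cap top z .156 pix
T=cam("top");R=cv2.Rodrigues(T[0])[0];d=R.T@np.linalg.inv(T[2])@[207/1.4,336/1.4,1];C=-R.T@T[1];print("wash",C+d*(.156-C[2])/d[2])
E
```

```text
[[ 0.58552132 -0.03793973  0.24      ]
 [ 0.60814802  0.09515058  0.24      ]
 [ 0.63479724  0.2519014   0.2       ]]
tcp [0.3007 0.6041 0.2497] rotvec needed (tool,deg) [ -0.04  -0.   -16.81] shift tool mm [-541.1 -448.   -90. ]
wash [0.58261399 0.44906048 0.156     ]
```

step_arm(moves=[{"dz": -45, "gripper": 1}, {"dz": -45}, {"dx": -34, "dy": -28}, {"dx": -34, "dy": -28}, {"dx": -34, "dy": -28}, {"dx": -34, "dy": -28}, {"dx": -34, "dy": -28}, {"dx": -34, "dy": -28}, {"dx": -34, "dy": -28}, {"dx": -34, "dy": -28}, {"dx": -34, "dy": -28}, {"dx": -34, "dy": -28}, {"dx": -34, "dy": -28}, {"dx": -34, "dy": -28}, {"dx": -34, "dy": -28}, {"dx": -34, "dy": -28}, {"dx": -34, "dy": -28}, {"dx": -30, "dy": -28}, {"rz": -8.4}, {"rz": -8.4}])

```text
invalid input at $.moves[0]: expected keys rx, ry, rz, dx, dy, dz, gripper
```

```bash
python3 - <<'E'
from h import *
rel(W(p0,[[-.14,YS,.34]])[0],p0[2]);print(r.get_obs()["clock"])
c=cam("wrist");f=r.grab_frame("wrist")
np.savez("w1.npz",*c);cv2.imwrite("pics/w1raw.png",f)
im=cv2.resize(f,(784,588))
for y in (.015,-.027,YS+.028,YS-.014):
    B=[[-.14+dx,y+dy,.252] for dx,dy in((-.012,-.005),(-.012,.005),(.012,.005),(.012,-.005))]
    cv2.polylines(im,[np.int32((proj(c,W(p0,B))+.5)*1.4)],True,(0,255,0),1)
cv2.imwrite("pics/w1.png",im)
E
```

```text
tcp [0.3007 0.6041 0.2497] rotvec needed (tool,deg) [ -0.04  -0.   -16.81] shift tool mm [-541.1 -448.   -90. ]
0.3
```

View pics/w1.png

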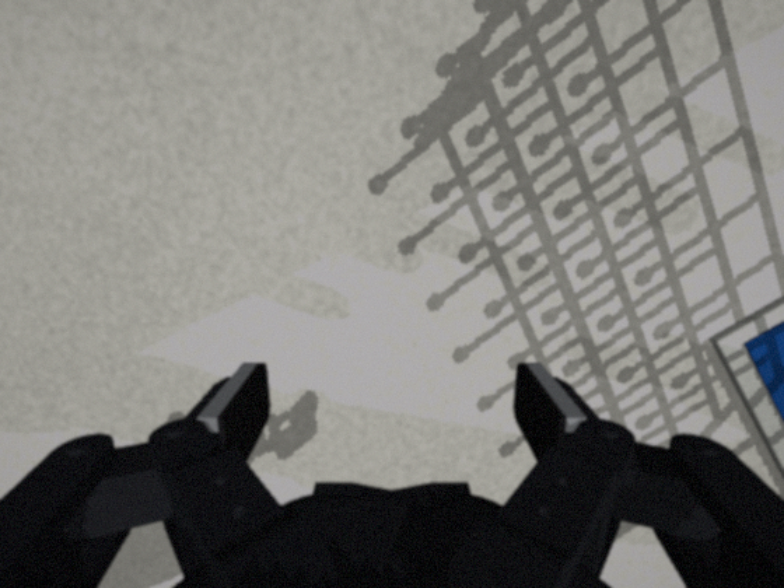

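The move was refused because every row needs all seven keys, so the wrist view shows only the bench and shadows at the start position. I'll resend it in full.

step_arm(moves=[{"rx": 0, "ry": 0, "rz": 0, "dx": 0, "dy": 0, "dz": -45, "gripper": 1}, {"rx": 0, "ry": 0, "rz": 0, "dx": 0, "dy": 0, "dz": -45, "gripper": 1}, {"rx": 0, "ry": 0, "rz": 0, "dx": -34, "dy": -28, "dz": 0, "gripper": 1}, {"rx": 0, "ry": 0, "rz": 0, "dx": -34, "dy": -28, "dz": 0, "gripper": 1}, {"rx": 0, "ry": 0, "rz": 0, "dx": -34, "dy": -28, "dz": 0, "gripper": 1}, {"rx": 0, "ry": 0, "rz": 0, "dx": -34, "dy": -28, "dz": 0, "gripper": 1}, {"rx": 0, "ry": 0, "rz": 0, "dx": -34, "dy": -28, "dz": 0, "gripper": 1}, {"rx": 0, "ry": 0, "rz": 0, "dx": -34, "dy": -28, "dz": 0, "gripper": 1}, {"rx": 0, "ry": 0, "rz": 0, "dx": -34, "dy": -28, "dz": 0, "gripper": 1}, {"rx": 0, "ry": 0, "rz": 0, "dx": -34, "dy": -28, "dz": 0, "gripper": 1}, {"rx": 0, "ry": 0, "rz": 0, "dx": -34, "dy": -28, "dz": 0, "gripper": 1}, {"rx": 0, "ry": 0, "rz": 0, "dx": -34, "dy": -28, "dz": 0, "gripper": 1}, {"rx": 0, "ry": 0, "rz": 0, "dx": -34, "dy": -28, "dz": 0, "gripper": 1}, {"rx": 0, "ry": 0, "rz": 0, "dx": -34, "dy": -28, "dz": 0, "gripper": 1}, {"rx": 0, "ry": 0, "rz": 0, "dx": -34, "dy": -28, "dz": 0, "gripper": 1}, {"rx": 0, "ry": 0, "rz": 0, "dx": -34, "dy": -28, "dz": 0, "gripper": 1}, {"rx": 0, "ry": 0, "rz": 0, "dx": -34, "dy": -28, "dz": 0, "gripper": 1}, {"rx": 0, "ry": 0, "rz": 0, "dx": -31, "dy": -28, "dz": 0, "gripper": 1}, {"rx": 0, "ry": 0, "rz": -8.4, "dx": 0, "dy": 0, "dz": 0, "gripper": 1}, {"rx": 0, "ry": 0, "rz": -8.4, "dx": 0, "dy": 0, "dz": 0, "gripper": 1}])

```text
clock: 2.85
tcp_pos: [0.5855, -0.0386, 0.3399]
orientation: [-0.259, -3.131, 0.0]
contact_force: [0.3, 0.2, 0.4]
grip_width: 0.0855
gripper_force: 0.0
```

```bash
cat > look.py <<'E'
from h import *
import sys
rel(W(p0,[[-.14,YS,.34]])[0],p0[2]);print(r.get_obs()["clock"])
c=cam("wrist");f=r.grab_frame("wrist")
np.savez("w1.npz",*c);cv2.imwrite("pics/w1raw.png",f)
im=cv2.resize(f,(784,588))
for y in (.015,-.027,YS+.028,YS-.014):
    B=[[-.14+dx,y+dy,.252] for dx,dy in((-.012,-.005),(-.012,.005),(.012,.005),(.012,-.005))]
    print((proj(c,W(p0,B))*1.4).round(0).tolist())
    cv2.polylines(im,[np.int32((proj(c,W(p0,B))+.5)*1.4)],True,(0,255,0),1)
cv2.imwrite(sys.argv[1],im)
E
python3 look.py pics/w2.png
```

```text
tcp [ 0.5855 -0.0386  0.3399] rotvec needed (tool,deg) [-0.01 -0.01  0.18] shift tool mm [ 0.1  0.6 -0.1]
2.85
[[662.0, 292.0], [681.0, 292.0], [672.0, 334.0], [654.0, 334.0]]
[[583.0, 292.0], [602.0, 292.0], [596.0, 334.0], [578.0, 334.0]]
[[436.0, 291.0], [454.0, 291.0], [452.0, 334.0], [434.0, 333.0]]
[[357.0, 291.0], [376.0, 291.0], [376.0, 333.0], [358.0, 333.0]]
```

View pics/w2.png

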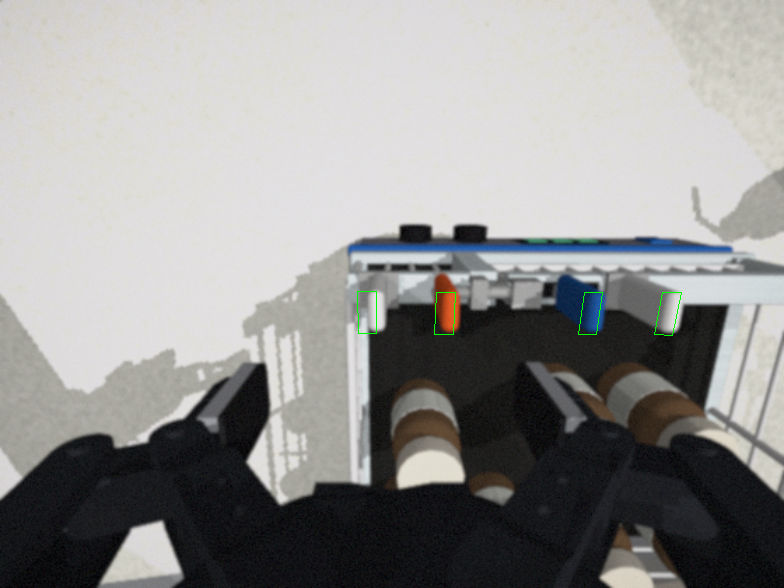

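The predicted boxes nearly coincide with the tab tops. The actual positions are post (376,310), orange (450,305), blue (597,310) and post (671,312), so the safety side is a few mm further to +y. I'll read the edges numerically.

```bash
python3 - <<'E'
import cv2,numpy as np
f=cv2.imread("pics/w1raw.png")
for row in (218,226,232):
  for a,b in((252,278),(308,332),(405,437),(465,490)):
    print(row,a,[("%d/%d/%d"%tuple(v)) for v in f[row,a:b]])
E
```

```text
218 252 ['127/130/130', '123/123/123', '129/128/128', '132/133/135', '131/130/130', '118/121/123', '121/120/122', '119/118/119', '119/118/119', '120/122/118', '134/136/133', '163/165/165', '184/183/186', '201/200/201', '214/215/216', '225/226/225', '229/226/228', '226/225/227', '227/226/228', '224/222/225', '221/220/221', '204/205/206', '174/174/175', '143/144/144', '131/131/132', '114/114/115']
218 308 ['17/22/27', '24/27/51', '4/23/76', '11/35/97', '13/37/102', '17/41/106', '14/40/109', '24/49/123', '23/57/150', '28/70/176', '30/77/192', '37/84/209', '39/90/220', '35/89/221', '37/91/223', '45/98/225', '43/98/226', '38/90/223', '32/83/215', '27/71/184', '21/46/118', '27/33/56', '21/24/24', '17/21/20']
218 405 ['68/35/8', '74/41/14', '70/39/11', '73/42/15', '73/39/7', '67/29/0', '70/38/20', '73/38/13', '69/33/1', '73/39/11', '73/40/4', '75/40/20', '74/41/16', '74/39/11', '82/45/15', '102/56/24', '115/64/26', '124/66/24', '134/74/27', '141/73/20', '152/83/32', '160/90/36', '162/88/32', '165/88/28', '167/89/32', '160/86/37', '144/91/56', '122/98/86', '115/110/108', '108/107/110', '109/
[... 2645 characters left out ...]
/20', '32/29/26', '31/31/30', '36/26/20', '45/29/11', '64/38/21', '67/38/16', '76/44/17', '83/42/10', '95/49/15', '110/58/18', '122/63/18', '134/73/30', '140/73/25', '149/82/30', '160/90/37', '161/87/29', '167/91/37', '164/87/27', '161/86/35', '133/72/23', '91/52/30', '46/33/31', '25/27/25', '20/20/18', '20/23/24', '31/31/34', '22/25/22']
232 465 ['74/74/74', '83/84/86', '89/89/91', '96/96/97', '100/102/102', '104/102/105', '110/112/111', '128/130/130', '144/142/143', '158/159/160', '175/173/175', '183/184/186', '196/197/198', '210/209/210', '215/215/217', '222/221/222', '224/224/226', '225/223/225', '217/215/218', '184/183/185', '114/113/113', '45/46/44', '19/18/17', '17/17/22', '20/16/15']
```

step_arm(moves=[{"rx": 0, "ry": 0, "rz": 0, "dx": 0, "dy": 5, "dz": 30, "gripper": 1}, {"rx": 0, "ry": 0, "rz": 0, "dx": 0, "dy": 0, "dz": 30, "gripper": 1}, {"rx": 0, "ry": 0, "rz": 0, "dx": 0, "dy": 0, "dz": 25, "gripper": 1}, {"rx": 0, "ry": 0, "rz": 0, "dx": 0, "dy": 0, "dz": 15, "gripper": 1}, {"rx": 0, "ry": 0, "rz": 0, "dx": 0, "dy": 0, "dz": 0, "gripper": 1}], grip_force=25)

```text
clock: 3.52
tcp_pos: [0.5858, -0.0328, 0.2393]
orientation: [-0.266, -3.129, 0.001]
contact_force: [0.3, -0.5, -0.1]
grip_width: 0.0854
gripper_force: 0.0
```

step_arm(moves=[{"rx": 0, "ry": 0, "rz": 0, "dx": 0, "dy": 0, "dz": 0, "gripper": -1}, {"rx": 0, "ry": 0, "rz": 0, "dx": 0, "dy": 0, "dz": 0, "gripper": -1}, {"rx": 0, "ry": 0, "rz": 0, "dx": 0, "dy": 0, "dz": 0, "gripper": -1}, {"rx": 0, "ry": 0, "rz": 0, "dx": 0, "dy": 0, "dz": 0, "gripper": -1}, {"rx": 0, "ry": 0, "rz": 0, "dx": 0, "dy": 0, "dz": 0, "gripper": -1}, {"rx": 0, "ry": 0, "rz": 0, "dx": 0, "dy": 0, "dz": 0, "gripper": -1}, {"rx": 0, "ry": 0, "rz": 0, "dx": 0, "dy": 0, "dz": 0, "gripper": -1}, {"rx": 0, "ry": 0, "rz": 0, "dx": 0, "dy": 0, "dz": 0, "gripper": -1}], grip_force=25)

```text
clock: 4.53
tcp_pos: [0.5871, -0.0336, 0.2417]
orientation: [0.265, 3.128, -0.001]
contact_force: [-1.8, 0.8, 8.0]
grip_width: 0.0369
gripper_force: 32.8
```

step_arm(moves=[{"rx": 0, "ry": 0, "rz": 0, "dx": 0, "dy": 0, "dz": 0, "gripper": 1}, {"rx": 0, "ry": 0, "rz": 0, "dx": 0, "dy": 0, "dz": 0, "gripper": 1}, {"rx": 0, "ry": 0, "rz": 0, "dx": 0, "dy": 0, "dz": 0, "gripper": 1}, {"rx": 0, "ry": 0, "rz": 0, "dx": 0, "dy": 0, "dz": 0, "gripper": 1}, {"rx": 0, "ry": 0, "rz": 0, "dx": 0, "dy": 0, "dz": 0, "gripper": 1}, {"rx": 0, "ry": 0, "rz": 0, "dx": 0, "dy": 0, "dz": 0, "gripper": 1}, {"rx": 0, "ry": 0, "rz": 0, "dx": 0, "dy": 0, "dz": -40, "gripper": 1}, {"rx": 0, "ry": 0, "rz": 0, "dx": 0, "dy": 0, "dz": -40, "gripper": 1}, {"rx": 0, "ry": 0, "rz": 0, "dx": 0, "dy": 33, "dz": 0, "gripper": 1}, {"rx": 0, "ry": 0, "rz": 0, "dx": 0, "dy": 33, "dz": 0, "gripper": 1}, {"rx": 0, "ry": 0, "rz": 0, "dx": 0, "dy": 33, "dz": 0, "gripper": 1}, {"rx": 0, "ry": 0, "rz": 0, "dx": 0, "dy": 33, "dz": 0, "gripper": 1}, {"rx": 0, "ry": 0, "rz": 0, "dx": 0, "dy": 0, "dz": 0, "gripper": 1}], grip_force=25)

```text
clock: 6.15
tcp_pos: [0.6083, 0.1011, 0.3195]
orientation: [-0.256, -3.13, -0.002]
contact_force: [0.0, 0.5, 0.9]
grip_width: 0.0857
gripper_force: 0.0
```

```bash
sed -i 's/^p0=.*/p0=[0.7463,0.0727,-0.1684]; YS=-.145/' h.py; python3 - <<'E'
from h import *
rel(W(p0,[[-.14,.001,.242]])[0],p0[2]);print(r.get_obs()["clock"])
E
python3 look.py pics/w3.png
```

```text
tcp [0.6083 0.1011 0.3195] rotvec needed (tool,deg) [ 0.06 -0.05  0.3 ] shift tool mm [-0.8 -4.  77.5]
6.15
tcp [0.6083 0.1011 0.3195] rotvec needed (tool,deg) [ 0.06 -0.05  0.3 ] shift tool mm [   0.  -149.9  -20.6]
6.15
[[402.0, 304.0], [422.0, 304.0], [421.0, 349.0], [401.0, 349.0]]
[[316.0, 303.0], [336.0, 303.0], [338.0, 349.0], [318.0, 349.0]]
[[131.0, 302.0], [151.0, 302.0], [159.0, 348.0], [139.0, 348.0]]
[[44.0, 302.0], [65.0, 302.0], [75.0, 348.0], [55.0, 348.0]]
```

View pics/w3.png

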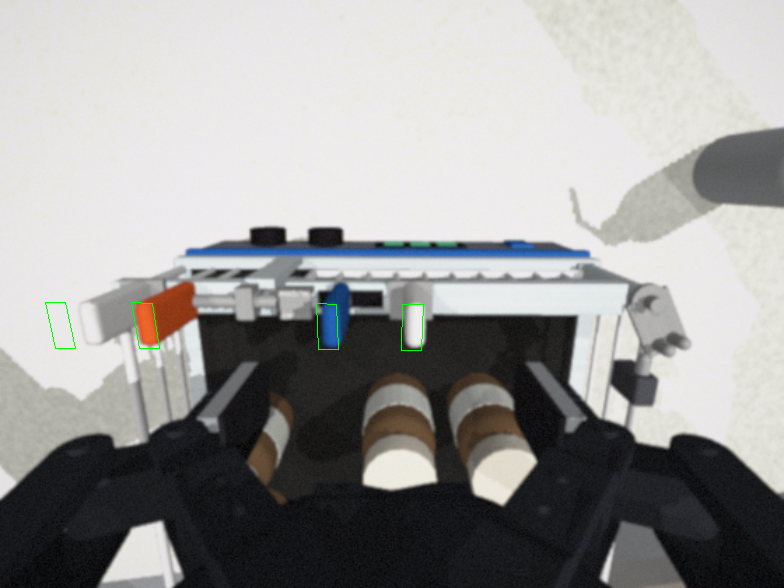

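The boxes match blue (330,325) and post (413,325) to about 1 mm, and the orange tab at (165,315) sits against its post, so the bolt is drawn. Next I'll descend and squeeze the catch.

step_arm(moves=[{"rx": 0, "ry": 0, "rz": 0.3, "dx": -0.5, "dy": -3, "dz": 25, "gripper": 1}, {"rx": 0, "ry": 0, "rz": 0, "dx": 0, "dy": 0, "dz": 25, "gripper": 1}, {"rx": 0, "ry": 0, "rz": 0, "dx": 0, "dy": 0, "dz": 20, "gripper": 1}, {"rx": 0, "ry": 0, "rz": 0, "dx": 0, "dy": 0, "dz": 9, "gripper": 1}, {"rx": 0, "ry": 0, "rz": 0, "dx": 0, "dy": 0, "dz": 0, "gripper": 1}, {"rx": 0, "ry": 0, "rz": 0, "dx": 0, "dy": 0, "dz": 0, "gripper": -1}, {"rx": 0, "ry": 0, "rz": 0, "dx": 0, "dy": 0, "dz": 0, "gripper": -1}, {"rx": 0, "ry": 0, "rz": 0, "dx": 0, "dy": 0, "dz": 0, "gripper": -1}, {"rx": 0, "ry": 0, "rz": 0, "dx": 0, "dy": 0, "dz": 0, "gripper": -1}, {"rx": 0, "ry": 0, "rz": 0, "dx": 0, "dy": 0, "dz": 0, "gripper": -1}, {"rx": 0, "ry": 0, "rz": 0, "dx": 0, "dy": 0, "dz": 0, "gripper": -1}, {"rx": 0, "ry": 0, "rz": 0, "dx": 0, "dy": 0, "dz": 0, "gripper": -1}, {"rx": 0, "ry": 0, "rz": 0, "dx": 0, "dy": 0, "dz": 0, "gripper": -1}], grip_force=50)

```text
clock: 7.82
tcp_pos: [0.6101, 0.0988, 0.2436]
orientation: [0.266, 3.126, 0.009]
contact_force: [-0.1, 9.0, 9.8]
grip_width: 0.037
gripper_force: 51.1
```

step_arm(moves=[{"rx": 0, "ry": 0, "rz": 0, "dx": 0, "dy": 1, "dz": -2, "gripper": -1}, {"rx": 0, "ry": 0, "rz": 3, "dx": 8.3, "dy": 0.2, "dz": 0, "gripper": -1}, {"rx": 0, "ry": 0, "rz": 3, "dx": 8.3, "dy": 0.2, "dz": 0, "gripper": -1}, {"rx": 0, "ry": 0, "rz": 3, "dx": 8.3, "dy": 0.2, "dz": 0, "gripper": -1}, {"rx": 0, "ry": 0, "rz": 3, "dx": 8.3, "dy": 0.2, "dz": 0, "gripper": -1}], grip_force=50)

```text
clock: 8.45
tcp_pos: [0.5778, 0.1075, 0.2438]
orientation: [0.595, 3.082, 0.006]
contact_force: [5.5, 7.4, -2.5]
grip_width: 0.0367
gripper_force: 51.9
```

```bash
cat > arc.py <<'E'
from h import *
H=W(p0,[[-.14,.16,.2]])[0];o=r.get_obs();d=o["tcp_pos"]-H
R=Ro.from_rotvec(o["orientation"]).as_matrix()
th=-(np.arctan2(d[1],d[0])+np.pi/2-p0[2]); ty=-(np.arctan2(R[1,1],R[0,1])-np.pi/2-p0[2])
print("radius",np.hypot(d[0],d[1]),"pos angle",th,"tool angle",ty,"force tool",(R.T@o["contact_force"]).round(1),o["moment"].round(2),o["grip_width"],o["tcp_pos"].round(4),o["clock"],"joints",o["joints"].round(2))
E
python3 arc.py
```

```text
radius 0.15719813223421775 pos angle 0.20493578102546717 tool angle 0.21336174880459302 force tool [-2.3  8.9  2.6] [ 0.79 -0.8   0.1 ] 0.03665176594038767 [0.5778 0.1075 0.2438] 8.45 joints [-0.55  0.35  0.34  1.8  -0.14  1.01  1.03]
```

step_arm(moves=[{"rx": 0, "ry": 0, "rz": 4, "dx": 11.1, "dy": 0.8, "dz": 0, "gripper": -1}, {"rx": 0, "ry": 0, "rz": 4, "dx": 11.1, "dy": 0.5, "dz": 0, "gripper": -1}, {"rx": 0, "ry": 0, "rz": 4, "dx": 11.1, "dy": 0.4, "dz": 0, "gripper": -1}, {"rx": 0, "ry": 0, "rz": 4, "dx": 11.1, "dy": 0.4, "dz": 0, "gripper": -1}, {"rx": 0, "ry": 0, "rz": 4, "dx": 11.1, "dy": 0.4, "dz": 0, "gripper": -1}, {"rx": 0, "ry": 0, "rz": 4, "dx": 11.1, "dy": 0.4, "dz": 0, "gripper": -1}], grip_force=50)

```text
clock: 9.2
tcp_pos: [0.5232, 0.1429, 0.2438]
orientation: [1.224, 2.89, 0.003]
contact_force: [4.3, 2.8, -3.1]
grip_width: 0.0365
gripper_force: 51.1
```

```bash
python3 arc.py
```

```text
radius 0.15761203097203466 pos angle 0.6207557563407581 tool angle 0.6330530687493576 force tool [-1.   5.   3.2] [-0.   -0.64  0.8 ] 0.03650990273082339 [0.5232 0.1429 0.2438] 9.2 joints [-0.72  0.27  0.4   1.91 -0.13  0.98  0.51]
```

step_arm(moves=[{"rx": 0, "ry": 0, "rz": 4, "dx": 11.1, "dy": 0.4, "dz": 0, "gripper": -1}, {"rx": 0, "ry": 0, "rz": 4, "dx": 11.1, "dy": 0.4, "dz": 0, "gripper": -1}, {"rx": 0, "ry": 0, "rz": 4, "dx": 11.1, "dy": 0.4, "dz": 0, "gripper": -1}, {"rx": 0, "ry": 0, "rz": 4, "dx": 11.1, "dy": 0.4, "dz": 0, "gripper": -1}, {"rx": 0, "ry": 0, "rz": 4, "dx": 11.1, "dy": 0.4, "dz": 0, "gripper": -1}, {"rx": 0, "ry": 0, "rz": 4, "dx": 11.1, "dy": 0.4, "dz": 0, "gripper": -1}, {"rx": 0, "ry": 0, "rz": 4, "dx": 11.1, "dy": 0.4, "dz": 0, "gripper": -1}, {"rx": 0, "ry": 0, "rz": 4, "dx": 11.1, "dy": 0.4, "dz": 0, "gripper": -1}, {"rx": 0, "ry": 0, "rz": 4, "dx": 11.1, "dy": 0.4, "dz": 0, "gripper": -1}, {"rx": 0, "ry": 0, "rz": 2, "dx": 5.5, "dy": 0.1, "dz": 0, "gripper": -1}, {"rx": 0, "ry": 0, "rz": 0, "dx": 0, "dy": 0, "dz": 0, "gripper": -1}, {"rx": 0, "ry": 0, "rz": 0, "dx": 0, "dy": 0, "dz": 0, "gripper": -1}, {"rx": 0, "ry": 0, "rz": 0, "dx": 0, "dy": 0, "dz": 0, "gripper": -1}, {"rx": 0, "ry": 0, "rz": 0, "dx": 0, "dy": 0, "dz": 0, "gripper": -1}], grip_force=50)

```text
clock: 10.95
tcp_pos: [0.4775, 0.2361, 0.2438]
orientation: [-2.098, -2.337, 0.001]
contact_force: [-4.9, -0.9, 5.9]
grip_width: 0.0366
gripper_force: 49.3
```

```bash
python3 arc.py; python3 - <<'E'
from h import *
cv2.imwrite("pics/end.png",cv2.resize(r.grab_frame("scene"),(784,588)))
E
```

```text
radius 0.1586421865962145 pos angle 1.2896346743676323 tool angle 1.2949193908694623 force tool [-0.4 -5.  -5.8] [-0.28  0.97  0.45] 0.03661086806001655 [0.4775 0.2361 0.2438] 10.95 joints [-0.97  0.26  0.47  1.93 -0.14  0.98 -0.32]
```

View pics/end.png

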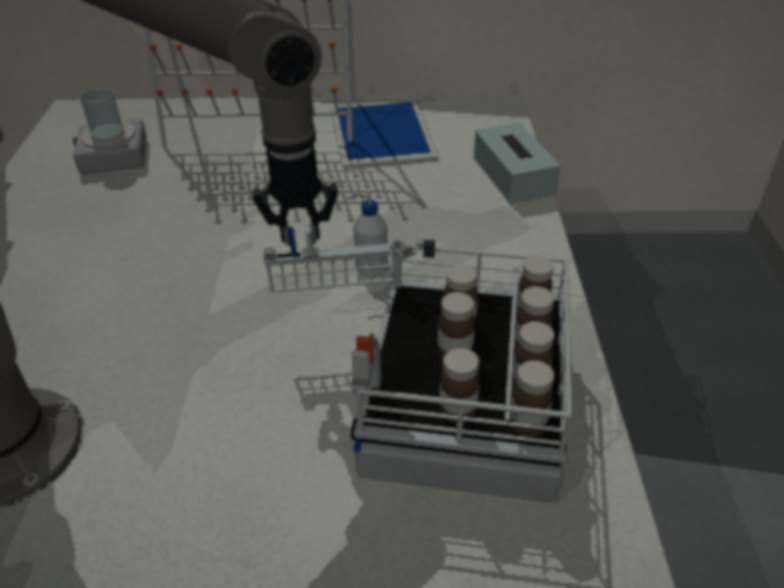

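The picture shows the gate held wide open in the gripper at (300,245), the orange bolt drawn against its post at (365,350), and all bottles standing where they were. I'm handing it in.

```bash
python3 -c "from bench import r;print(r.hand_in())"
```

```text
the job is handed in; nothing more can be done
None
```

I handed in the job at about 11 s with the safety bolt drawn and the gripper still holding the gate open at about 1.29 rad; the last picture shows the bottles undisturbed, and hand-in gave no verdict.

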